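# Stroke a row of flip lids shut in the fume hood

## Robot

A 6-joint arm with a two-finger parallel gripper is mounted at the origin on the work surface. World frame = base frame: x ahead of the robot, y to its left, z up, the work surface at z = 0. Lengths are in m, angles in degrees, forces in N, time in s.
With the tool pointing down it reaches from about 0.35 to 0.875 m from the base axis. Payload 4.2 kg.
Tool frame: the origin (TCP) lies on the centre line of the jaws, within the pads' length; the fingertips stand 19 mm ahead of it and the grasp point (between the pads) is the TCP; x points along the fingers, y is the direction in which the jaws open and shut, and the axes are right-handed (so a half turn about x gives the same grasp; the last joint's range is limited). The gripper opens to 87 mm and grips with 3 to 60 N. Pads are 19 mm wide; open, the fingers measure 117 mm over their backs; the gripper's body (75 mm by 190 mm) begins 51 mm behind the grasp point.
Start: joints at [14.817, 22.042, 0.453, 0, -68.411, -14.817], TCP at [0.625, 0, 0.242] pointing down, gripper open.
Joint ranges: [-179.83, 179.83], [-69.29, 118.12], [-61.27, 80.66], [-181.25, 117.63], [-171.15, -9.14], [-177.46, 177.46]. Speed limits (degrees/s): [159.86, 159.86, 180, 180, 180, 180].

## Interface

Orientations are given as a 3x3 rotation matrix whose columns are the frame's x, y, z axes.
In Python, from station import r, viewer, job, spotter gives the robot as it stands.
- The arm moves only by the tool play_rows, never from a script. Its argument "commands" is a list of rows, each an object of numbers: "fingers": the gripper command: -1 is fully open, 1 is shut, values between are in proportion; "tx", "ty", "tz": the shift along the tool's x, y, z normalised to -1 to 1, where 1 is 750 mm; "ax", "ay", "az": the turn, a rotation vector about the tool's x, y, z normalised to -1 to 1, where 1 is pi rad. In form: [{"fingers": .., "tx": .., "ty": .., "tz": .., "ax": .., "ay": .., "az": ..}, ...]. A call has 1 to 5 rows; each row is the pose to reach, as a shift and turn from the pose commanded when the call began, along the tool's axes at that moment, turning the shorter way round; what a row does not reach only later rows make up. A row lasts 1/12 s, in which the tool goes at most 41.7 mm and 7.16 degrees, less where a joint would pass 70% of its speed; a pose out of reach is approached as far as the arm can. A call with a number of a shift or a turn outside -1 to 1 is refused whole. A call with a gripper value outside its range is refused whole. The fingers move at their own pace and stop on an object; the grip force is fixed at half the most. Time passes only in rows, so rows that repeat a pose let the fingers close. It gives the time, the measured TCP pose, the force and the opening at its end, in the units of the state.
- r.sense(): the state, without advancing time (a new reading comes with each control period).
- viewer.capture(name): name is "scene" or "side" or "wrist"; returns a dict with "image" (420x560x3 uint8, red, green, blue), "fx", "fy", "cx", "cy" (pixels), "R" (3x3) and "t" (3): a world point X has camera coordinates R X + t; the wrist camera has in their place "mount" (4x4, takes a point from camera to tool coordinates, whose origin is the TCP and whose axes are the tool frame's). Camera axes: x right, y down, z forward; pixel columns grow to the right and rows downward; lengths in m; the calibration is good to about 2 mm. A picture is of the moment at which its call begins: read the wrist's pose just before it. There is no depth.
- job.finish_job(): hands the job in, once; it reports no verdict.
Trained networks look in a picture, given as the dict that the camera call returned (one of the last four; its "shot" number tells which), for a name from the list of things; names that differ only in an ending like _2 or _b are one class to them, and where a whole thing is asked for, a point or a joint stands for the part that bears it (a point fixed in the world has none). Each returns a list of dicts, best first, with "score" (0 to 1); they miss things now and then, are a little off and sometimes report something else, mostly with a low value. They report only what shows in the picture. A call takes as long as a camera call. They do not tell look-alikes from the thing itself.
- spotter.find_in(name, picture): "uv" ([column, row] in pixels, amid what is visible of it).
- spotter.silhouettes(name, picture): "region" (420x560 bool, what is visible of it) and "uv" ([column, row] in pixels, amid what is visible of it).
The state is a dict: "time_s": time; "joints": joint angles; "joint_velocities": joint speeds; "effort": joint torques, N m; "tcp_pos": TCP position; "ee_rot": TCP orientation; "wrist_force": force on the tool from outside, world axes, zero at the start; "moment": the same for the moment, N m; "gripper_width": opening from 0.0 (shut) to 1.0 (fully open).
Only numpy, scipy, OpenCV 4.12 (cv2) and the standard library are available. Lean on these libraries where they do the work, as an engineer would, in place of code of your own. Each camera call takes 0.05 s, during which the arm holds its last target. There are 200 camera calls.

## Task

The five tubes in the front row of the rack are ready to be closed, but their flip lids stand open: run the fingertips along the row from left to right, as the robot sees it, folding the lids over one after another until all five lie flat on their tubes. Use light pressure, so that the rack stays where it stands, and lift nothing. Leave the lid of the single tube on the balance open, and leave the capped tubes and the bottles alone.

Things in the scene. Friction and masses are not known exactly. Their poses are not given: they have to be found in the camera images.
- rack: Grey plastic tube rack with two rows of five places 52 mm apart, 124 (own x) x 288 (own y) x 70 mm high, about 1.6 kg, loose on the table. Origin: centre of its underside; own z up, own x from the front row (robot's side) to the back row, own y along the rows to the left. The back row (own x = +26 mm) holds three screw-capped tubes, tops 128 mm above the table.
- front_row (a point): Centre of the mouth of the middle tube of the front row (rack's own x = -26 mm), level with the rims, 121 mm above the table; axes as the rack's. The row's five white flip-lid tubes, 33 mm across, stand at own y = +104, +52, 0, -52, -104 mm and are fixed in the rack.
- capped_a: White screw-capped tube, 35 mm across its cap, 122 mm tall, loose in the back row at own y = +104 mm of the rack. Origin: centre of its underside, 6 mm above the table.
- capped_b: The same, back row at own y = 0.
- capped_c: The same, back row at own y = -52 mm.
- balance: White top-pan balance, 300 (own x) x 205 x 78 mm high, fixed, to the robot's right. Origin: centre of its underside. Pan 170 x 170 mm, its top 78 mm above the table.
- weigh_tube: One more flip-lid tube in a round metal foot (68 mm across), 119 mm to the rim, standing loose on the balance pan with its lid open. Origin: centre of its underside.
- weigh_lid (a joint): Angle of the lid of the tube on the balance: 0 shut, positive open (rad).
- dark_bottle: Dark glass bottle with a blue cap, 72 mm across, 145 mm tall, behind the rack; origin under its centre.
- white_jar: White plastic jar, 80 mm across, 105 mm tall, behind the rack; origin under its centre.
- wash_bottle: White wash bottle with a bent spout, 66 mm across, about 195 mm tall, behind the rack; origin under its centre.
- lid1 (a joint): Angle of flip lid 1 (1 is the leftmost tube of the front row, 5 the rightmost, seen from the robot): 0 lying flat on its tube, about 1.57 standing straight up, up to 1.9 leaning back to the left (rad). The hinge line runs along the rack's own x on the LEFT (own +y) side of the tube, so each lid folds over to the right.
- lid1_tab (a point): Middle of the upper edge of lid 1's thumb tab, 43 mm from the hinge line; 126.5 mm above the table (the lid's top) when shut. Each lid is a white disc 35 mm across and 5 mm thick; its hinge line lies 18.5 mm left of the tube's centre, 123.5 mm above the table. The stiff hinge (0.018 N m) holds the lid at any angle; no spring, no catch.
- lid2 (a joint): Angle of flip lid 2 (1 is the leftmost tube of the front row, 5 the rightmost, seen from the robot): 0 lying flat on its tube, about 1.57 standing straight up, up to 1.9 leaning back to the left (rad). Like lid 1.
- lid2_tab (a point): Middle of the upper edge of lid 2's thumb tab, 43 mm from the hinge line; 126.5 mm above the table (the lid's top) when shut.
- lid3 (a joint): Angle of flip lid 3 (1 is the leftmost tube of the front row, 5 the rightmost, seen from the robot): 0 lying flat on its tube, about 1.57 standing straight up, up to 1.9 leaning back to the left (rad). Like lid 1.
- lid3_tab (a point): Middle of the upper edge of lid 3's thumb tab, 43 mm from the hinge line; 126.5 mm above the table (the lid's top) when shut.
- lid4 (a joint): Angle of flip lid 4 (1 is the leftmost tube of the front row, 5 the rightmost, seen from the robot): 0 lying flat on its tube, about 1.57 standing straight up, up to 1.9 leaning back to the left (rad). Like lid 1.
- lid4_tab (a point): Middle of the upper edge of lid 4's thumb tab, 43 mm from the hinge line; 126.5 mm above the table (the lid's top) when shut.
- lid5 (a joint): Angle of flip lid 5 (1 is the leftmost tube of the front row, 5 the rightmost, seen from the robot): 0 lying flat on its tube, about 1.57 standing straight up, up to 1.9 leaning back to the left (rad). Like lid 1.
- lid5_tab (a point): Middle of the upper edge of lid 5's thumb tab, 43 mm from the hinge line; 126.5 mm above the table (the lid's top) when shut.
Things that resemble listed ones, but are neither listed nor needed, are in the scene too. What is shaped like the capped_c but green or pink is not meant.

How it is judged (in metres and radians):
On the way, in this order (a step that is already met when the one before it is completed fails the run):
1. the fingers fold lid 1 (from the left) over, to within 30 degrees of shut, before any lid to the right of it (value of joint lid1 below 0.52 rad and contact force between the fingers and rack above 0.05 N).
2. the fingers fold lid 2 (from the left) over, to within 30 degrees of shut, before any lid to the right of it (value of joint lid2 below 0.52 rad and contact force between the fingers and rack above 0.05 N).
3. the fingers fold lid 3 (from the left) over, to within 30 degrees of shut, before any lid to the right of it (value of joint lid3 below 0.52 rad and contact force between the fingers and rack above 0.05 N).
4. the fingers fold lid 4 (from the left) over, to within 30 degrees of shut, before any lid to the right of it (value of joint lid4 below 0.52 rad and contact force between the fingers and rack above 0.05 N).
5. the fingers fold lid 5 (from the left) over, to within 30 degrees of shut, before any lid to the right of it (value of joint lid5 below 0.52 rad and contact force between the fingers and rack above 0.05 N).
At the end, for the whole second after the job is handed in: All five front-row lids lie flat (within 0.08 rad, 3 mm at the tab); the rack stands flat within 30 mm of its place, the capped tubes in it; the lid of the tube on the balance is still open (over 1.2 rad), that tube within 20 mm and bottles and jar within 30 mm of their places (value of joint each of lid1, lid2, lid3, lid4, lid5 below 0.08 rad and distance of each of rack, dark_bottle, white_jar, wash_bottle from where it was at the start of the episode below 0.03 m and angle between rack's own z axis and vertical below 0.05 rad and linear speed of rack below 0.01 m/s and distance between each of capped_a, capped_b, capped_c and rack below 0.14 m and value of joint weigh_lid above 1.2 rad and distance of weigh_tube from where it was at the start of the episode below 0.02 m); the robot touches nothing.
It fails at once if the fingers press on the rack, its tubes or lids with more than 40 N (contact force between the fingers and rack above 40 N).
It fails at once if the rack is lifted or tipped (height (world z) of rack above 0.01 m or angle between rack's own z axis and vertical above 0.12 rad).
It fails at once if a capped tube is lifted (z of any of capped_a, capped_b, capped_c in the frame of rack above 0.025 m).
It fails at once if the tube on the balance is lifted, moved or its lid folded (distance of weigh_tube from where it was at the start of the episode above 0.02 m or value of joint weigh_lid below 1.2 rad).
It fails at once if a bottle or the jar is pushed or lifted (distance of any of dark_bottle, white_jar, wash_bottle from where it was at the start of the episode above 0.03 m).
It also fails if it takes over 54 s, if anything falls off the work surface, if the arm or the gripper's body presses on something with over 40 N, if the wrist force passes 120 N, or if a joint passes its speed limit or range.

## Working session

There is one attempt and no reset: what is moved stays moved. The work goes in short steps, Python scripts to look and compute and a tool call to move; the robot and the scene stay as the last step left them, time stands still between calls to the robot, and variables do not carry over. Pictures are saved under pics/ and viewed, about 8 in all and at most 12, crops included, and the job is handed in when it is done.

Besides the shell and the picture viewer there is one more tool, called by a JSON object that holds its "method" and its "body", one argument or row to a line. play_rows: Moves the arm, as the interface text tells. Its arguments: {"type":"object","properties":{"commands":{"type":"array"}},"required":["commands"]}

```bash
mkdir -p pics; ls; cat > h.py <<'E'
import numpy as np, cv2
from station import r, viewer, job, spotter
def save(p,n): cv2.imwrite('pics/'+n+'.png',cv2.cvtColor(p['image'],cv2.COLOR_RGB2BGR))
def ray(p,uv,z):
    d=np.array([(uv[0]-p['cx'])/p['fx'],(uv[1]-p['cy'])/p['fy'],1]); R=np.array(p['R']);t=np.array(p['t'])
    c=-R.T@t; w=R.T@d; return c+w*(z-c[2])/w[2]
def proj(p,X):
    c=np.array(p['R'])@np.array(X)+np.array(p['t']); return np.array([c[0]/c[2]*p['fx']+p['cx'],c[1]/c[2]*p['fy']+p['cy']])
E
python3 - <<'E'
from h import *
s=r.sense(); print(s['tcp_pos'],s['ee_rot'],s['time_s'],s['gripper_width'])
a=viewer.capture('scene');save(a,'a');b=viewer.capture('side');save(b,'b')
print([(p['fx'],p['cx'],p['cy'],(-np.array(p['R']).T@p['t']).round(3)) for p in (a,b)])
for n,z in (('rack',.05),('capped_a',.128),('lid1',.14),('weigh_tube',.12),('dark_bottle',.07),('balance',.07)):
  for nm,p in (('a',a),('b',b)):
    for q in spotter.find_in(n,p)[:8]: print(n,nm,round(q['score'],2),np.round(q['uv']),ray(p,q['uv'],z).round(3))
img=np.hstack([a['image'],b['image']]); img=cv2.resize(img,(1120,420))
E
```

```text
pics
[6.24435063e-01 3.09381525e-05 2.40488504e-01] [[-2.12593910e-03 -9.99997728e-01  1.59154459e-04]
 [-7.03599126e-05  1.59304399e-04  9.99999985e-01]
 [-9.99997738e-01  2.12592787e-03 -7.06984242e-05]] 0.0 0.9978501120618732
[(533.9650392529855, 270.310387385465, 210.00967697171168, array([1.448, 0.623, 1.123])), (504.1448821140635, 287.8689434152439, 215.1669334992225, array([ 0.304, -0.905,  0.768]))]
rack a 0.58 [291. 237.] [ 0.556 -0.038  0.05 ]
rack b 0.67 [261. 263.] [ 0.542 -0.103  0.05 ]
capped_a a 0.9 [208. 226.] [ 0.725 -0.199  0.128]
capped_a a 0.76 [260. 217.] [ 0.609 -0.107  0.128]
capped_a a 0.72 [276. 231.] [ 0.626 -0.037  0.128]
capped_a a 0.59 [310. 239.] [0.595 0.052 0.128]
capped_a a 0.52 [223. 230.] [ 0.71  -0.154  0.128]
capped_a b 0.96 [282. 245.] [ 0.573 -0.152  0.128]
capped_a b 0.83 [200. 274.] [ 0.399 -0.181  0.128]
capped_a b 0.69 [353. 265.] [ 0.68  -0.259  0.128]
capped_a b 0.59 [257. 204.] [0.571 0.005 0.128]
capped_a b 0.59 [271. 223.] [ 0.575 -0.074  0.128]
capped_a b 0.58 [336. 266.] [ 0.647 -0.25   0.128]
lid1 a 0.59 [321. 218.] [0.52  0.035 0.14 ]
lid1 a 0.51 [293. 208.] [ 0.534 -0.05   0.14 ]
lid1 a 0.45 [308. 214.] [ 0.526 -0.002  0.14 ]
lid1 b 0.68 [248. 218.] [ 0.532 -0.054  0.14 ]
lid1 b 0.61 [230. 196.] [0.517 0.044 0.14 ]
lid1 b 0.6 [261. 231.] [ 0.543 -0.108  0.14 ]
lid1 b 0.48 [238. 206.] [ 0.525 -0.002  0.14 ]
lid1 b 0.44 [268. 248.] [ 0.539 -0.164  0.14 ]
weigh_tube a 0.66 [192. 184.] [ 0.609 -0.377  0.12 ]
weigh_tube b 0.74 [345. 322.] [ 0.605 -0.38   0.12 ]
dark_bottle a 0.8 [227. 270.] [ 0.775 -0.087  0.07 ]
dark_bottle b 0.59 [358. 231.] [ 0.777 -0.096  0.07 ]
dark_bottle b 0.17 [264. 262.] [ 0.54  -0.126  0.07 ]
balance a 0.78 [196. 197.] [ 0.606 -0.368  0.07 ]
balance b 0.76 [330. 374.] [ 0.554 -0.434  0.07 ]
```

```bash
python3 - <<'E'
import cv2
b=cv2.imread('pics/b.png');cv2.imwrite('pics/b2.png',cv2.resize(b[150:360,160:440],(800,600),interpolation=cv2.INTER_CUBIC))
a=cv2.imread('pics/a.png');cv2.imwrite('pics/a2.png',cv2.resize(a[150:360,160:440],(800,600),interpolation=cv2.INTER_CUBIC))
E
```

```text
(no output)
```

View pics/b2.png

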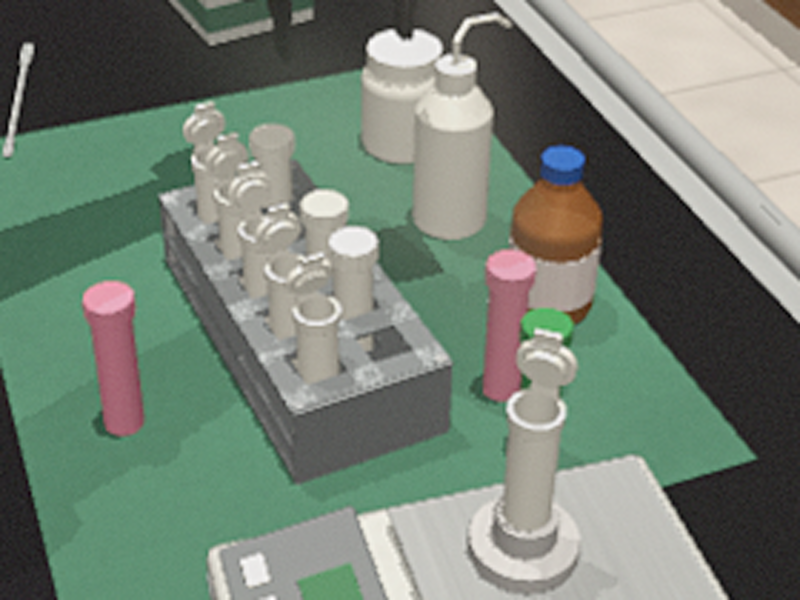

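View pics/a2.png

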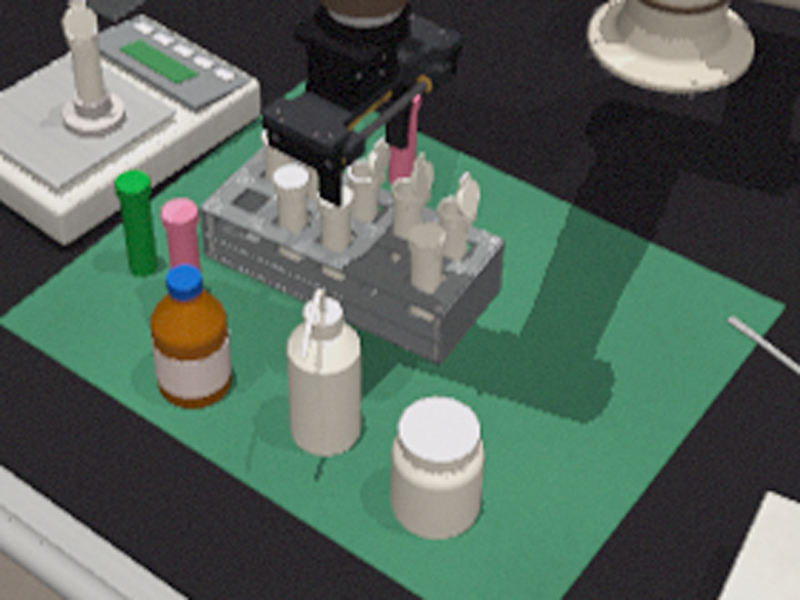

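```bash
python3 - <<'E'
from h import *
from scipy.optimize import least_squares
a=viewer.capture('scene');b=viewer.capture('side')
k=2.857
obs=[(b,(317,310),(-26,-104,121)),(b,(353,240),(26,-52,128)),(b,(325,206),(26,0,128)),(b,(272,138),(26,104,128)),
(b,(448,362),(62,-144,70)),(b,(292,405),(-62,-144,70)),(b,(163,197),(-62,144,70)),
(a,(291,178),(26,-52,128)),(a,(427,235),(26,104,128)),(a,(502,240),(-62,144,70)),(a,(437,323),(62,144,70)),(a,(205,210),(62,-144,70))]
def W(v,m):
    c,s=np.cos(v[2]),np.sin(v[2]); x,y,z=np.array(m)/1e3
    return [v[0]+c*x-s*y,v[1]+s*x+c*y,z]
def f(v): return np.concatenate([proj(p,W(v,m))-(np.array(u)/k+[160,150]) for p,u,m in obs])
o=least_squares(f,[.55,-.05,0],loss='soft_l1')
print(o.x, np.degrees(o.x[2])); print(f(o.x).reshape(-1,2).round(1))
for y in (104,52,0,-52,-104): print(np.round(W(o.x,(-26,y,121)),4))
for p,n in((a,'a'),(b,'b')):
    for q in spotter.find_in('lid1',p)[:8]: print(n,np.round(q['uv'],1),round(q['score'],2))
    for y in (104,52,0,-52,-104): print(y,proj(p,W(o.x,(-26,y+18.5,145))).round(1))
E
```

```text
[ 0.55838947 -0.06931395  0.07473148] 4.281798245537682
[[-0.4 -0.5]
 [ 0.  -0. ]
 [-0.1 -1.4]
 [ 0.5 -1.5]
 [ 1.6  0.2]
 [-0.   3.2]
 [-1.  -1.7]
 [-0.3 -0.6]
 [-0.6  0.2]
 [ 0.7  0.7]
 [ 1.1 -1.7]
 [-2.3 -1.4]]
[0.5247 0.0325 0.121 ]
[ 0.5286 -0.0194  0.121 ]
[ 0.5325 -0.0713  0.121 ]
[ 0.5363 -0.1231  0.121 ]
[ 0.5402 -0.175   0.121 ]
a [307.6 211.9] 0.61
a [293.6 208.2] 0.61
a [321.7 218.8] 0.5
a [258.  217.9] 0.32
104 [324.8 219.5]
52 [308.4 212.6]
0 [292.5 205.9]
-52 [277.1 199.5]
-104 [262.2 193.2]
b [250.8 216.5] 0.71
b [268.9 249. ] 0.66
b [261.  232.2] 0.6
b [231.6 194.5] 0.58
b [242.1 206. ] 0.45
104 [231.3 191.7]
52 [239.2 203.3]
0 [247.7 215.6]
-52 [256.8 228.9]
-104 [266.6 243.2]
```

{"method": "play_rows", "body": {
  "commands": [
    {"fingers":1,"tx":0,"ty":0.045,"tz":0.04,"ax":0,"ay":0,"az":0},
    {"fingers":1,"tx":0,"ty":0.09,"tz":0.08,"ax":-0.012,"ay":0,"az":0},
    {"fingers":1,"tx":0,"ty":0.138,"tz":0.116,"ax":-0.0238,"ay":0,"az":0},
    {"fingers":1,"tx":0,"ty":0.138,"tz":0.116,"ax":-0.0238,"ay":0,"az":0},
    {"fingers":1,"tx":0,"ty":0.138,"tz":0.116,"ax":-0.0238,"ay":0,"az":0}
  ]
}}

```text
time_s: 1.32
tcp_pos: [0.5196, 0.0884, 0.2424]
ee_rot: [[0.001, -0.997, -0.078], [0.001, -0.078, 0.997], [-1.0, -0.001, 0.001]]
wrist_force: [0.0, -0.2, 0.4]
gripper_width: 0.707
```

{"method": "play_rows", "body": {
  "commands": [
    {"fingers":1,"tx":0,"ty":0,"tz":0,"ax":0,"ay":0,"az":0},
    {"fingers":1,"tx":0,"ty":0,"tz":0,"ax":0,"ay":0,"az":0},
    {"fingers":1,"tx":0.03,"ty":0,"tz":0,"ax":0,"ay":0,"az":0},
    {"fingers":1,"tx":0.06,"ty":0,"tz":0,"ax":0,"ay":0,"az":0},
    {"fingers":1,"tx":0.06,"ty":0,"tz":0,"ax":0,"ay":0,"az":0}
  ]
}}

```text
time_s: 1.73
tcp_pos: [0.5197, 0.0854, 0.192]
ee_rot: [[-0.009, -0.997, -0.072], [-0.003, -0.072, 0.997], [-1.0, 0.009, -0.002]]
wrist_force: [-1.2, -0.3, -1.1]
gripper_width: 0.328
```

```bash
cat >> h.py <<'E'
V=np.array([.5325,-.0713]); yw=.0747
def st():
    s=r.sense(); d=np.array(s['tcp_pos'])[:2]-V; c,n=np.cos(yw),np.sin(yw)
    print('t',round(s['time_s'],2),'own x,y mm',round(1e3*(c*d[0]+n*d[1]),1),round(1e3*(-n*d[0]+c*d[1]),1),'tip z',round(1e3*s['tcp_pos'][2]-19,1),'F',np.round(s['wrist_force'],1),'w',round(s['gripper_width'],2))
E
python3 - <<'E'
from h import *
st(); print(np.round(r.sense()['ee_rot'],3))
p=viewer.capture('wrist');save(p,'w');b=viewer.capture('side');save(b,'b3')
im=cv2.imread('pics/b3.png')[150:290,180:340];im=cv2.resize(im,(640,560),interpolation=cv2.INTER_CUBIC)
w=cv2.imread('pics/w.png');cv2.imwrite('pics/bb.png',im)
E
```

```text
t 1.73 own x,y mm -1.0 157.2 tip z 173.0 F [-1.2 -0.3 -1.1] w 0.33
[[-0.009 -0.997 -0.072]
 [-0.003 -0.072  0.997]
 [-1.     0.009 -0.002]]
```

View pics/bb.png

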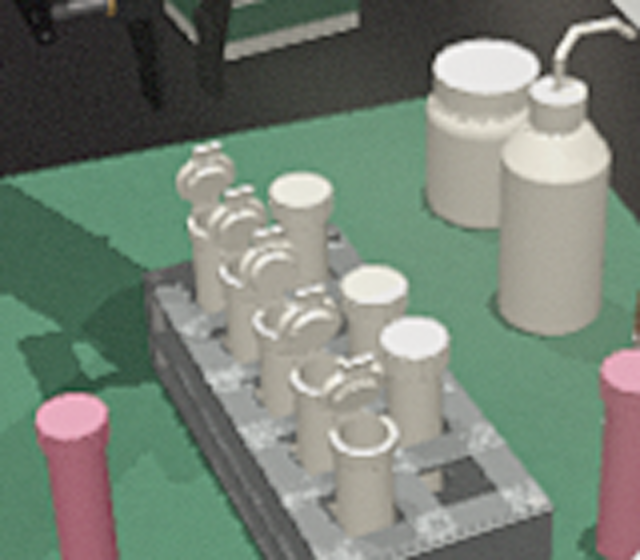

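View pics/w.png

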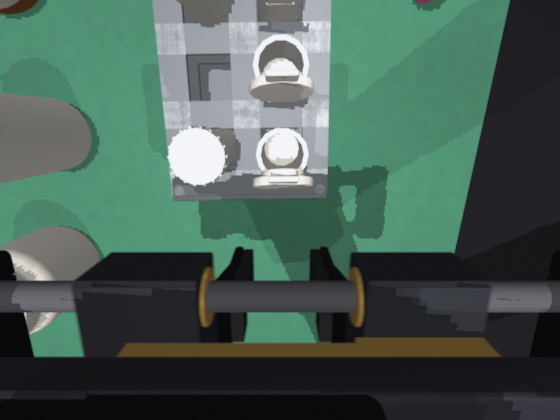

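```bash
python3 - <<'E'
from h import *
s=r.sense(); p=viewer.capture('wrist'); M=np.array(p['mount']); R=np.array(s['ee_rot']); T=np.array(s['tcp_pos'])
for uv,z in (((282,152),.121),((280,63),.121),((196,156),.128),((282,183),.166)):
    d=M[:3,:3]@[(uv[0]-p['cx'])/p['fx'],(uv[1]-p['cy'])/p['fy'],1]
    c=R@M[:3,3]+T; w=R@d; X=c+w*(z-c[2])/w[2]; e=X[:2]-V; n=np.sin(yw);k=np.cos(yw)
    print(uv,X.round(4),'own',(1e3*np.array([k*e[0]+n*e[1],-n*e[0]+k*e[1]])).round(1))
E
```

```text
(282, 152) [0.5262 0.0334 0.121 ] own [  1.5 104.9]
(280, 63) [ 0.5313 -0.0189  0.121 ] own [ 2.7 52.3]
(196, 156) [0.5793 0.0392 0.128 ] own [ 54.9 106.7]
(282, 183) [0.5255 0.0456 0.166 ] own [  1.7 117.1]
```

{"method": "play_rows", "body": {
  "commands": [
    {"fingers":1,"tx":0.015,"ty":0,"tz":0,"ax":0,"ay":0,"az":0},
    {"fingers":1,"tx":0.03,"ty":0,"tz":0,"ax":0,"ay":0,"az":0},
    {"fingers":1,"tx":0.03,"ty":0,"tz":0,"ax":0,"ay":0,"az":0},
    {"fingers":1,"tx":0.03,"ty":0,"tz":0,"ax":0,"ay":0,"az":0},
    {"fingers":1,"tx":0.03,"ty":0,"tz":0,"ax":0,"ay":0,"az":0}
  ]
}}

```text
time_s: 2.3
tcp_pos: [0.5225, 0.0872, 0.1755]
ee_rot: [[0.002, -0.997, -0.075], [0.001, -0.075, 0.997], [-1.0, -0.002, 0.0]]
wrist_force: [-0.2, -0.0, 0.6]
gripper_width: 0.007
```

```bash
python3 -c "
from h import *
st()"
```

```text
t 2.3 own x,y mm 1.9 158.8 tip z 156.5 F [-0.2 -0.   0.6] w 0.01
```

{"method": "play_rows", "body": {
  "commands": [
    {"fingers":1,"tx":0,"ty":0,"tz":-0.02,"ax":0,"ay":0,"az":0},
    {"fingers":1,"tx":0.003,"ty":0,"tz":-0.033,"ax":0,"ay":0,"az":0},
    {"fingers":1,"tx":0.006,"ty":0,"tz":-0.043,"ax":0,"ay":0,"az":0},
    {"fingers":1,"tx":0.01,"ty":0,"tz":-0.053,"ax":0,"ay":0,"az":0},
    {"fingers":1,"tx":0.018,"ty":0,"tz":-0.063,"ax":0,"ay":0,"az":0}
  ]
}}

```text
time_s: 2.72
tcp_pos: [0.5257, 0.0394, 0.1611]
ee_rot: [[0.002, -0.997, -0.075], [0.001, -0.075, 0.997], [-1.0, -0.002, 0.001]]
wrist_force: [1.1, 1.1, 0.5]
gripper_width: 0.004
```

```bash
python3 -c "
from h import *
st()"
```

```text
t 2.72 own x,y mm 1.5 110.9 tip z 142.1 F [1.1 1.1 0.5] w 0.0
```

{"method": "play_rows", "body": {
  "commands": [
    {"fingers":1,"tx":0.006,"ty":0,"tz":-0.01,"ax":0,"ay":0,"az":0},
    {"fingers":1,"tx":0.012,"ty":0,"tz":-0.02,"ax":0,"ay":0,"az":0},
    {"fingers":1,"tx":0.017,"ty":0,"tz":-0.02,"ax":0,"ay":0,"az":0},
    {"fingers":1,"tx":0.0205,"ty":0,"tz":-0.02,"ax":0,"ay":0,"az":0},
    {"fingers":1,"tx":0.0205,"ty":0,"tz":-0.02,"ax":0,"ay":0,"az":0}
  ]
}}

```text
time_s: 3.13
tcp_pos: [0.5259, 0.024, 0.1458]
ee_rot: [[-0.001, -0.997, -0.075], [-0.002, -0.075, 0.997], [-1.0, 0.001, -0.002]]
wrist_force: [-1.8, -3.3, 5.1]
gripper_width: 0.007
```

```bash
python3 -c "
from h import *
st()"
```

```text
t 3.13 own x,y mm 0.5 95.5 tip z 126.8 F [-1.8 -3.3  5.1] w 0.01
```

{"method": "play_rows", "body": {
  "commands": [
    {"fingers":1,"tx":0.001,"ty":0,"tz":0,"ax":0,"ay":0,"az":0},
    {"fingers":1,"tx":0.001,"ty":0,"tz":0,"ax":0,"ay":0,"az":0}
  ]
}}

```text
time_s: 3.3
tcp_pos: [0.5259, 0.024, 0.1458]
ee_rot: [[-0.001, -0.997, -0.076], [-0.002, -0.076, 0.997], [-1.0, 0.001, -0.002]]
wrist_force: [-2.8, -3.9, 8.9]
gripper_width: 0.004
```

```bash
python3 -c "
from h import *
st()"
```

```text
t 3.3 own x,y mm 0.6 95.6 tip z 126.8 F [-2.8 -3.9  8.9] w 0.0
```

{"method": "play_rows", "body": {
  "commands": [
    {"fingers":1,"tx":-0.03,"ty":0,"tz":0,"ax":0,"ay":0,"az":0},
    {"fingers":1,"tx":-0.04,"ty":0,"tz":-0.012,"ax":0,"ay":0,"az":0},
    {"fingers":1,"tx":-0.036,"ty":0,"tz":-0.025,"ax":0,"ay":0,"az":0},
    {"fingers":1,"tx":-0.03,"ty":0,"tz":-0.037,"ax":0,"ay":0,"az":0},
    {"fingers":1,"tx":-0.022,"ty":0,"tz":-0.047,"ax":0,"ay":0,"az":0}
  ]
}}

```text
time_s: 3.72
tcp_pos: [0.5287, -0.0112, 0.1601]
ee_rot: [[0.0, -0.997, -0.074], [0.0, -0.074, 0.997], [-1.0, -0.0, 0.0]]
wrist_force: [0.1, 1.2, -0.3]
gripper_width: 0.005
```

```bash
python3 - <<'E'
from h import *
st()
b=viewer.capture('side');save(b,'c')
cv2.imwrite('pics/c2.png',cv2.resize(cv2.imread('pics/c.png')[150:290,180:340],(640,560),interpolation=cv2.INTER_CUBIC))
E
```

```text
t 3.72 own x,y mm 0.7 60.2 tip z 141.1 F [ 0.1  1.2 -0.3] w 0.0
```

View pics/c2.png

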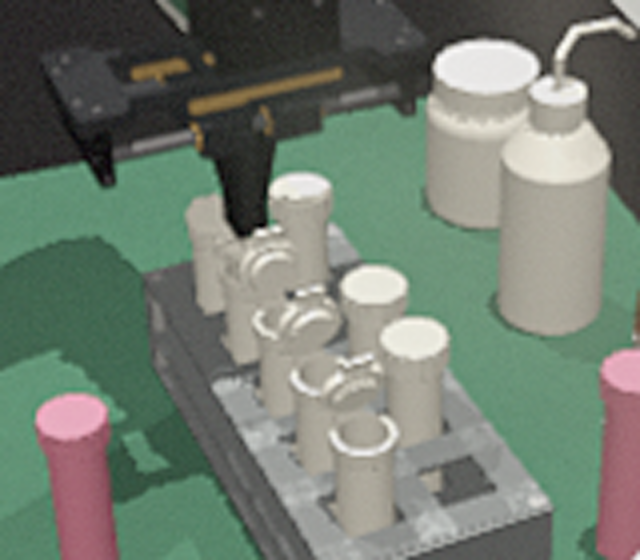

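Lid 1 (crop ~205,215) lies shut, lid 2 is folding under the fingers, lids 3–5 still stand, and the rack hasn't moved. I'll repeat the same pattern.

{"method": "play_rows", "body": {
  "commands": [
    {"fingers":1,"tx":0.006,"ty":0,"tz":-0.01,"ax":0,"ay":0,"az":0},
    {"fingers":1,"tx":0.012,"ty":0,"tz":-0.02,"ax":0,"ay":0,"az":0},
    {"fingers":1,"tx":0.017,"ty":0,"tz":-0.02,"ax":0,"ay":0,"az":0},
    {"fingers":1,"tx":0.02,"ty":0,"tz":-0.02,"ax":0,"ay":0,"az":0},
    {"fingers":1,"tx":0.02,"ty":0,"tz":-0.02,"ax":0,"ay":0,"az":0}
  ]
}}

```text
time_s: 4.18
tcp_pos: [0.5296, -0.0258, 0.1459]
ee_rot: [[-0.001, -0.997, -0.075], [-0.001, -0.075, 0.997], [-1.0, 0.001, -0.001]]
wrist_force: [-0.1, -1.9, 2.8]
gripper_width: 0.007
```

```bash
python3 -c "
from h import *
st()"
```

```text
t 4.18 own x,y mm 0.5 45.6 tip z 126.9 F [-0.1 -1.9  2.8] w 0.01
```

{"method": "play_rows", "body": {
  "commands": [
    {"fingers":1,"tx":0.001,"ty":0,"tz":0,"ax":0,"ay":0,"az":0},
    {"fingers":1,"tx":0.001,"ty":0,"tz":0,"ax":0,"ay":0,"az":0}
  ]
}}

```text
time_s: 4.35
tcp_pos: [0.5296, -0.0257, 0.1458]
ee_rot: [[-0.001, -0.997, -0.075], [-0.001, -0.075, 0.997], [-1.0, 0.001, -0.001]]
wrist_force: [-1.5, -2.6, 7.0]
gripper_width: 0.003
```

{"method": "play_rows", "body": {
  "commands": [
    {"fingers":1,"tx":-0.03,"ty":0,"tz":0,"ax":0,"ay":0,"az":0},
    {"fingers":1,"tx":-0.04,"ty":0,"tz":-0.014,"ax":0,"ay":0,"az":0},
    {"fingers":1,"tx":-0.036,"ty":0,"tz":-0.027,"ax":0,"ay":0,"az":0},
    {"fingers":1,"tx":-0.03,"ty":0,"tz":-0.039,"ax":0,"ay":0,"az":0},
    {"fingers":1,"tx":-0.022,"ty":0,"tz":-0.05,"ax":0,"ay":0,"az":0}
  ]
}}

```text
time_s: 4.77
tcp_pos: [0.5326, -0.0635, 0.1608]
ee_rot: [[0.0, -0.997, -0.074], [0.0, -0.074, 0.997], [-1.0, -0.0, 0.0]]
wrist_force: [0.5, 0.7, 0.6]
gripper_width: 0.005
```

{"method": "play_rows", "body": {
  "commands": [
    {"fingers":1,"tx":0.006,"ty":0,"tz":-0.01,"ax":0,"ay":0,"az":0},
    {"fingers":1,"tx":0.012,"ty":0,"tz":-0.02,"ax":0,"ay":0,"az":0},
    {"fingers":1,"tx":0.017,"ty":0,"tz":-0.02,"ax":0,"ay":0,"az":0},
    {"fingers":1,"tx":0.02,"ty":0,"tz":-0.02,"ax":0,"ay":0,"az":0},
    {"fingers":1,"tx":0.02,"ty":0,"tz":-0.02,"ax":0,"ay":0,"az":0}
  ]
}}

```text
time_s: 5.18
tcp_pos: [0.5335, -0.0779, 0.1462]
ee_rot: [[-0.001, -0.997, -0.075], [-0.001, -0.075, 0.997], [-1.0, 0.001, -0.001]]
wrist_force: [0.1, -1.3, 0.6]
gripper_width: 0.009
```

```bash
python3 -c "
from h import *
st()"
```

```text
t 5.18 own x,y mm 0.5 -6.7 tip z 127.2 F [ 0.1 -1.3  0.6] w 0.01
```

{"method": "play_rows", "body": {
  "commands": [
    {"fingers":1,"tx":0.0015,"ty":0,"tz":0,"ax":0,"ay":0,"az":0},
    {"fingers":1,"tx":0.0015,"ty":0,"tz":0,"ax":0,"ay":0,"az":0}
  ]
}}

```text
time_s: 5.35
tcp_pos: [0.5338, -0.0775, 0.1459]
ee_rot: [[-0.0, -0.997, -0.075], [-0.001, -0.075, 0.997], [-1.0, 0.0, -0.001]]
wrist_force: [-1.0, -1.8, 3.1]
gripper_width: 0.006
```

{"method": "play_rows", "body": {
  "commands": [
    {"fingers":1,"tx":-0.03,"ty":0,"tz":0,"ax":0,"ay":0,"az":0},
    {"fingers":1,"tx":-0.04,"ty":0,"tz":-0.014,"ax":0,"ay":0,"az":0},
    {"fingers":1,"tx":-0.036,"ty":0,"tz":-0.027,"ax":0,"ay":0,"az":0},
    {"fingers":1,"tx":-0.03,"ty":0,"tz":-0.039,"ax":0,"ay":0,"az":0},
    {"fingers":1,"tx":-0.022,"ty":0,"tz":-0.05,"ax":0,"ay":0,"az":0}
  ]
}}

```text
time_s: 5.77
tcp_pos: [0.5366, -0.1158, 0.1613]
ee_rot: [[0.001, -0.997, -0.074], [0.0, -0.074, 0.997], [-1.0, -0.001, 0.0]]
wrist_force: [0.6, 0.6, 0.2]
gripper_width: 0.005
```

{"method": "play_rows", "body": {
  "commands": [
    {"fingers":1,"tx":0.006,"ty":0,"tz":-0.01,"ax":0,"ay":0,"az":0},
    {"fingers":1,"tx":0.012,"ty":0,"tz":-0.02,"ax":0,"ay":0,"az":0},
    {"fingers":1,"tx":0.017,"ty":0,"tz":-0.02,"ax":0,"ay":0,"az":0},
    {"fingers":1,"tx":0.02,"ty":0,"tz":-0.02,"ax":0,"ay":0,"az":0},
    {"fingers":1,"tx":0.02,"ty":0,"tz":-0.02,"ax":0,"ay":0,"az":0}
  ]
}}

```text
time_s: 6.18
tcp_pos: [0.5374, -0.1301, 0.1464]
ee_rot: [[-0.001, -0.997, -0.074], [-0.0, -0.074, 0.997], [-1.0, 0.001, -0.0]]
wrist_force: [-0.0, 0.6, 0.5]
gripper_width: 0.011
```

```bash
python3 -c "
from h import *
st()"
```

```text
t 6.18 own x,y mm 0.5 -59.0 tip z 127.4 F [-0.   0.6  0.5] w 0.01
```

Now press lid 4 by 1.5 mm, then go on to lid 5.

{"method": "play_rows", "body": {
  "commands": [
    {"fingers":1,"tx":0.002,"ty":0,"tz":0,"ax":0,"ay":0,"az":0},
    {"fingers":1,"tx":0.002,"ty":0,"tz":0,"ax":0,"ay":0,"az":0}
  ]
}}

```text
time_s: 6.35
tcp_pos: [0.5379, -0.1297, 0.146]
ee_rot: [[0.0, -0.997, -0.075], [-0.0, -0.075, 0.997], [-1.0, -0.0, -0.0]]
wrist_force: [-0.2, -0.8, 1.2]
gripper_width: 0.006
```

{"method": "play_rows", "body": {
  "commands": [
    {"fingers":1,"tx":-0.03,"ty":0,"tz":0,"ax":0,"ay":0,"az":0},
    {"fingers":1,"tx":-0.04,"ty":0,"tz":-0.014,"ax":0,"ay":0,"az":0},
    {"fingers":1,"tx":-0.036,"ty":0,"tz":-0.027,"ax":0,"ay":0,"az":0},
    {"fingers":1,"tx":-0.03,"ty":0,"tz":-0.039,"ax":0,"ay":0,"az":0},
    {"fingers":1,"tx":-0.022,"ty":0,"tz":-0.05,"ax":0,"ay":0,"az":0}
  ]
}}

```text
time_s: 6.77
tcp_pos: [0.5406, -0.1682, 0.1613]
ee_rot: [[0.001, -0.997, -0.074], [0.0, -0.074, 0.997], [-1.0, -0.001, 0.0]]
wrist_force: [-0.4, 0.5, 0.3]
gripper_width: 0.005
```

{"method": "play_rows", "body": {
  "commands": [
    {"fingers":1,"tx":0.006,"ty":0,"tz":-0.01,"ax":0,"ay":0,"az":0},
    {"fingers":1,"tx":0.012,"ty":0,"tz":-0.02,"ax":0,"ay":0,"az":0},
    {"fingers":1,"tx":0.017,"ty":0,"tz":-0.02,"ax":0,"ay":0,"az":0},
    {"fingers":1,"tx":0.02,"ty":0,"tz":-0.02,"ax":0,"ay":0,"az":0},
    {"fingers":1,"tx":0.02,"ty":0,"tz":-0.02,"ax":0,"ay":0,"az":0}
  ]
}}

```text
time_s: 7.18
tcp_pos: [0.5413, -0.1825, 0.1464]
ee_rot: [[-0.001, -0.997, -0.074], [-0.0, -0.074, 0.997], [-1.0, 0.001, -0.0]]
wrist_force: [-1.2, -0.0, -0.6]
gripper_width: 0.004
```

{"method": "play_rows", "body": {
  "commands": [
    {"fingers":1,"tx":0.002,"ty":0,"tz":0,"ax":0,"ay":0,"az":0},
    {"fingers":1,"tx":0.002,"ty":0,"tz":0,"ax":0,"ay":0,"az":0}
  ]
}}

```text
time_s: 7.35
tcp_pos: [0.5418, -0.182, 0.146]
ee_rot: [[0.001, -0.997, -0.075], [-0.0, -0.075, 0.997], [-1.0, -0.001, -0.0]]
wrist_force: [-1.2, -1.3, 2.2]
gripper_width: 0.003
```

```bash
python3 -c "
from h import *
st()"
```

```text
t 7.35 own x,y mm 1.0 -111.1 tip z 127.0 F [-1.2 -1.3  2.2] w 0.0
```

{"method": "play_rows", "body": {
  "commands": [
    {"fingers":1,"tx":0.001,"ty":0,"tz":0,"ax":0,"ay":0,"az":0},
    {"fingers":1,"tx":0.001,"ty":0,"tz":0,"ax":0,"ay":0,"az":0},
    {"fingers":1,"tx":0.001,"ty":0,"tz":0,"ax":0,"ay":0,"az":0}
  ]
}}

```text
time_s: 7.6
tcp_pos: [0.5418, -0.182, 0.1459]
ee_rot: [[0.001, -0.997, -0.076], [-0.0, -0.076, 0.997], [-1.0, -0.001, -0.0]]
wrist_force: [-1.8, -0.2, 5.1]
gripper_width: 0.007
```

{"method": "play_rows", "body": {
  "commands": [
    {"fingers":1,"tx":-0.04,"ty":0,"tz":0,"ax":0,"ay":0,"az":0},
    {"fingers":1,"tx":-0.09,"ty":0,"tz":0,"ax":0,"ay":0,"az":0},
    {"fingers":1,"tx":-0.14,"ty":0,"tz":0,"ax":0,"ay":0,"az":0},
    {"fingers":1,"tx":-0.19,"ty":0,"tz":0.02,"ax":0,"ay":0,"az":0},
    {"fingers":1,"tx":-0.2,"ty":0,"tz":0.07,"ax":0,"ay":0,"az":0}
  ]
}}

```text
time_s: 8.02
tcp_pos: [0.5407, -0.1319, 0.3019]
ee_rot: [[0.013, -0.997, -0.071], [-0.003, -0.071, 0.997], [-1.0, -0.013, -0.004]]
wrist_force: [1.4, 0.7, 1.3]
gripper_width: 0.002
```

{"method": "play_rows", "body": {
  "commands": [
    {"fingers":1,"tx":0,"ty":0,"tz":0.05,"ax":0,"ay":0,"az":0},
    {"fingers":1,"tx":0,"ty":0,"tz":0.1,"ax":0,"ay":0,"az":0},
    {"fingers":1,"tx":0,"ty":0,"tz":0.15,"ax":0,"ay":0,"az":0},
    {"fingers":1,"tx":0,"ty":0,"tz":0.2,"ax":0,"ay":0,"az":0},
    {"fingers":1,"tx":0,"ty":0,"tz":0.2,"ax":0,"ay":0,"az":0}
  ]
}}

```text
time_s: 8.43
tcp_pos: [0.526, 0.025, 0.2947]
ee_rot: [[0.001, -0.997, -0.081], [0.002, -0.081, 0.997], [-1.0, -0.001, 0.002]]
wrist_force: [-0.5, -1.0, 0.5]
gripper_width: 0.007
```

```bash
python3 - <<'E'
from h import *
st()
b=viewer.capture('side');save(b,'d')
cv2.imwrite('pics/d2.png',cv2.resize(cv2.imread('pics/d.png')[160:310,200:400],(800,600),interpolation=cv2.INTER_CUBIC))
for n in ('lid1','weigh_tube','dark_bottle','capped_a'):
  print(n,[(np.round(q['uv']),round(q['score'],2)) for q in spotter.find_in(n,b)[:6]])
E
```

```text
t 8.43 own x,y mm 0.7 96.5 tip z 275.7 F [-0.5 -1.   0.5] w 0.01
lid1 [(array([253., 229.]), 0.75), (array([264., 244.]), 0.74), (array([244., 217.]), 0.65), (array([273., 259.]), 0.53), (array([234., 207.]), 0.49)]
weigh_tube [(array([344., 326.]), 0.6)]
dark_bottle [(array([357., 234.]), 0.78), (array([242., 216.]), 0.6), (array([253., 230.]), 0.15)]
capped_a [(array([200., 272.]), 0.96), (array([275., 225.]), 0.84), (array([257., 209.]), 0.81), (array([337., 264.]), 0.81), (array([283., 244.]), 0.76), (array([355., 262.]), 0.55)]
```

View pics/d2.png

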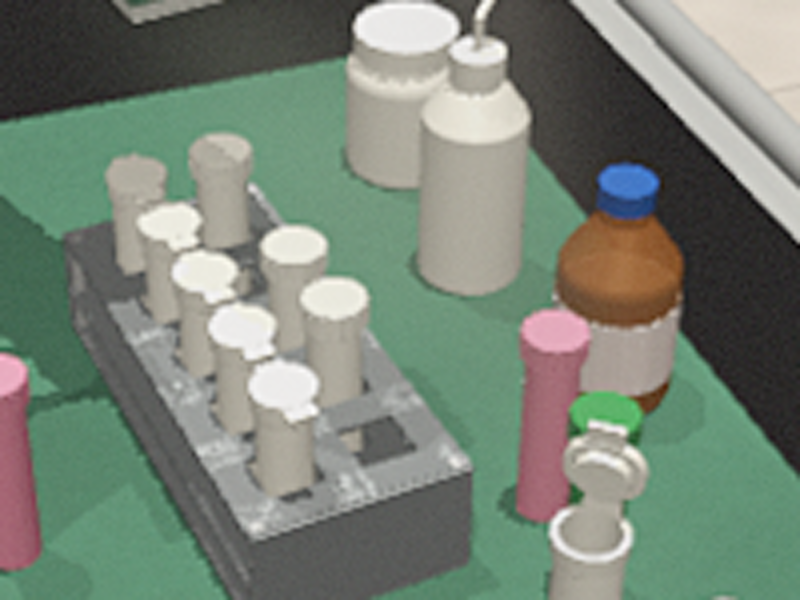

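All five lids lie flat (crop 137,165 through 283,385). The balance lid is open (605,465), and the rack, caps and bottles look unmoved.

```bash
python3 -c "
from h import *
print(job.finish_job())"
```

```text
the job is handed in; nothing more can be done
None
```

I folded lids 1 to 5 shut in order from left to right with the closed fingertips, pressed each one down lightly, and lifted clear. I then handed the job in after about 8.5 s of robot time; no verdict is reported.

- **Lids:** the fingertips stopped 126.8–127.0 mm above the table on every lid, against 126.5 mm for a fully shut one. That would put each lid about 0.01 rad from flat, well inside the 0.08 limit. I read this from the tip height, because lid angles are not reported directly.
- **Force:** the wrist force at the end of each move never went above about 10 N, against the 40 N finger limit. Peaks within a move were not recorded.
- **Final picture:** all five lids lie flat, the lid of the balance tube is still open, and the fingers are clear at 276 mm height. The rack, capped tubes, bottles and jar look unmoved by eye; I did not measure their positions again.
- **Disagreements:** when looking for the dark bottle, the network also reported two false spots on the rack, which I ignored. The tube positions from the wrist camera agreed with my first measurement to within about 3 mm.

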